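# Nest the tapered bushing loosely in its sprung holder

## Robot

A 6-joint arm with a two-finger parallel gripper is mounted at the origin on a cart in front of the work surface, level with it; the furniture and walls round the work are solid. World frame = base frame: x ahead of the robot, y to its left, z up, the work surface at z = 0. Lengths are in m, angles in rad, forces in N, time in s.
With the tool pointing down it reaches from about 0.375 to 0.9 m from the base axis. Payload 3.1 kg.
Tool frame: the origin (TCP) lies midway between the tips of the shut fingers; the grasp point (between the pads) lies 19 mm behind it; z points along the fingers, y is the line along which they close (so a half turn about z gives the same grasp; the last joint's range is limited). The gripper opens to 87 mm and grips with 3 to 60 N. Pads are 19 mm wide; open, the fingers measure 117 mm over their backs; the gripper's body (75 mm by 190 mm) begins 51 mm behind the grasp point.
Start: joints at [-1.49, 0.527, 1.433, -0, 1.181, -0.178], TCP at [0.16, -0.604, 0.223] pointing down, gripper open.
Joint ranges: [-3.08, 3.08], [-0.75, 2.2], [0.22, 2.44], [-1.43, 4.57], [0, 2.65], [-2.85, 2.85]. Speed limits (rad/s): [2.79, 2.79, 3.14, 3.14, 3.14, 3.14].

## Interface

Orientations are given as a rotation vector (axis times angle).
In Python, from workcell import r gives the robot as it stands. The module is installed in compiled form; this text tells all that it offers.
- The arm moves only by the shell command python3 -m inch 'ROWS' [FORCE]. ROWS is a JSON object of lists of equal length, an entry for each row: "slide": the shift along the world's x, y, z in cm, a list of three; "rot": the turn, a rotation vector about the world's x, y, z in rad, a list of three; "gripper": the finger opening in cm, from 0 to 8.7. In form: {"slide": [[dx, dy, dz], ...], "rot": [[rx, ry, rz], ...], "gripper": [gripper, ...]}. A call has 1 to 12 rows; each row is the pose to reach, as a shift and turn from the pose commanded when the call began; what a row does not reach only later rows make up. A row lasts 1/12 s, in which the tool goes at most 41.7 mm and 7.16 degrees, less where a joint would pass 70% of its speed; a pose out of reach is approached as far as the arm can. A call with a gripper value outside its range is refused whole. The fingers move at their own pace and stop on an object; FORCE is the grip in N (left out, the last holds). Time passes only in rows, so rows that repeat a pose let the fingers close. It gives the time, the measured TCP pose, the force, the opening and the grip force at its end, in the units of the state.
- r.sense(): the state, without advancing time (a new reading comes with each control period).
- r.get_image(name): name is "side" or "top" or "wrist"; returns the picture (400x640x3 uint8, blue, green, red); there is no depth.
- r.camera_model(name): a dict with "fx", "fy", "cx", "cy" (pixels), "world_to_cam" (4x4, takes a point from world to camera coordinates). Camera axes: x right, y up, looking along -z (the intrinsics and any distortion apply to the point x, -y, -z); pixel columns grow to the right and rows downward; lengths in m; the calibration is good to about 2 mm. A picture is of the moment at which its call begins: read the wrist's pose just before it. camera_model takes no time and is no camera call; for the wrist camera it gives the pose at the moment of the call.
- r.sign_off(): hands the job in; it is judged then, once.
Trained networks look in the newest picture that a camera, given by its name, has taken for a name from the list of things; names that differ only in an ending like _2 or _b are one class to them, and where a whole thing is asked for, a point or a joint stands for the part that bears it (a point fixed in the world has none). Each returns a list of dicts, best first, with "score" (0 to 1); they miss things now and then, are a little off and sometimes report something else, mostly with a low value. They report only what shows in the picture. A call takes as long as a camera call. They do not tell look-alikes from the thing itself.
- r.boxes_of(name, camera): "centre" ([x, y, z] in m, in the coordinates of the camera as it stood for that picture, good to about 4 mm: the middle of the surface that is visible of it).
- r.spot_point(name, camera): "centre" ([x, y, z] in m, in the coordinates of the camera as it stood for that picture, good to about 4 mm: a listed point, or the origin of a listed thing).
The state is a dict: "clock": time; "qpos": joint angles; "qvel": joint speeds; "joint_torque": joint torques, N m; "ee_pos": TCP position; "ee_rot": TCP orientation; "ft_force": force on the tool from outside, world axes, zero at the start; "wrist_torque": the same for the moment, N m; "gripper_width": finger opening in m; "grasp_force": force on a finger pad.
Only numpy, scipy, OpenCV 4.12 (cv2) and the standard library are available. Lean on these libraries where they do the work, as an engineer would, in place of code of your own. Each camera call takes 0.05 s, during which the arm holds its last target. There are 200 camera calls.

## Task

Put the larger of the two tapered bushings away in the tapered socket of the sprung holder: pick it up, lower it in small end down and let it nest loosely under its own weight. Do not drop it in from above, and do not press it home or the tapers wedge and jam (you would see the sprung socket being pushed down); leave the smaller tapered bushing standing where it is.

Things in the scene. Friction and masses are not known exactly. Their poses are not given: they have to be found in the camera images.
- wide_bushing: Larger tapered bushing, plain aluminium, loose, 0.08 to 0.16 kg, upright on its small end, 85 mm high: taper of 35 mm diameter at the foot to 57 mm at 55 mm height, then from 57 mm up a straight round collar of 44 mm diameter to grip from above; 14 mm bore in the top. Origin: centre of the foot, z up. (A straight-sided bushing, 50 mm diameter, 65 mm high, also stands about: not meant.)
- slim_bushing: The smaller tapered bushing of the same aluminium, loose, upright on its small end, 65 mm high: taper of 28 mm diameter at the foot to 44 mm at 40 mm height, then a collar of 34 mm diameter. Origin at the centre of the foot. To be left alone.
- socket_mouth (a point): Centre of the tapered steel socket's open mouth at rim level, 83 mm above the bench; z up; sinks with the socket. Inner diameter 53 mm at the rim (68 mm outside), narrowing 4 mm per 10 mm like the bushing, 60 mm deep, smooth; on a coil spring over a fixed dark 100 mm square foot. The larger bushing nested loosely has its foot 45 mm below this point, its widest part 10 mm above.
- socket (a joint): How far the socket has been pushed down on its spring, m: 0 is up (the spring's preload carries the bushing's weight), 0.012 the stop. It begins to sink at about 3 N and is 6 mm down at about 11 N, which counts as wedged; it springs back by itself.
There are look-alikes about, which are no part of the job. What is shaped like the wide_bushing but orange is not meant.

How it is judged:
By the outcome, as a careful person would: the job done as asked, in the order asked, and still so for the second after the job is handed in, with the robot touching nothing.
It also fails if it takes over 42 s, if anything falls off the work surface, if the arm or the gripper's body presses on something with over 40 N, if the wrist force passes 120 N, or if a joint passes its speed limit or range.

## Working session

There is one attempt and no reset: what is moved stays moved. The work goes in short steps, Python scripts to look and compute and a shell command to move; the robot and the scene stay as the last step left them, time stands still between calls to the robot, and variables do not carry over. Pictures are saved under pics/ and viewed, at most 10 in all, crops included, and the job is handed in when it is done.

```bash
mkdir -p pics; cat > h.py <<'E'
import numpy as np, cv2
from workcell import r
def towcs(cam,p):
    M=np.linalg.inv(np.array(r.camera_model(cam)["world_to_cam"])); return (M@np.r_[p,1])[:3]
def px(cam,P):
    m=r.camera_model(cam); c=np.array(m["world_to_cam"])@np.r_[P,1]; x,y,z=c[0],-c[1],-c[2]
    return np.array([m["fx"]*x/z+m["cx"], m["fy"]*y/z+m["cy"]])
def plane(cam,u,v,z):
    m=r.camera_model(cam); M=np.linalg.inv(np.array(m["world_to_cam"]))
    d=M[:3,:3]@np.array([(u-m["cx"])/m["fx"],-(v-m["cy"])/m["fy"],-1]); o=M[:3,3]
    return o+d*(z-o[2])/d[2]
def look(name,cams):
    for c in cams:
        for f in ("spot_point","boxes_of"):
            try:
                for o in getattr(r,f)(name,c)[:6]:
                    w=towcs(c,o["centre"]); print(name,c,f,round(o["score"],2),w.round(3),px(c,w).round())
            except Exception as e: print(e)
E
python3 - <<'E'
from h import *
a=r.get_image("top");b=r.get_image("side")
cv2.imwrite("pics/top.png",a);cv2.imwrite("pics/side.png",b)
m=r.camera_model("top");print({k:v for k,v in m.items() if k!="world_to_cam"})
for n in("wide_bushing","slim_bushing","socket_mouth"):look(n,["top","side"])
print(r.sense()["clock"],r.sense()["ee_rot"])
E
```

```text
{'fx': 458.8528532930824, 'fy': 458.8528532930824, 'cx': 317.8823557171671, 'cy': 197.65862712815724}
wide_bushing top spot_point 0.8 [ 0.473  0.185 -0.001] [204. 217.]
wide_bushing top spot_point 0.62 [ 0.373  0.202 -0.   ] [195. 259.]
wide_bushing top spot_point 0.56 [ 0.478 -0.4    0.086] [463. 207.]
wide_bushing top boxes_of 0.66 [0.371 0.2   0.084] [185. 260.]
wide_bushing side spot_point 0.77 [0.367 0.203 0.001] [265. 183.]
wide_bushing side spot_point 0.73 [0.469 0.187 0.003] [294. 181.]
wide_bushing side boxes_of 0.68 [0.462 0.168 0.058] [293. 169.]
wide_bushing side boxes_of 0.62 [0.364 0.189 0.059] [265. 170.]
slim_bushing top spot_point 0.53 [ 0.457 -0.048  0.004] [302. 222.]
slim_bushing top boxes_of 0.67 [ 0.452 -0.044  0.067] [299. 222.]
slim_bushing side spot_point 0.71 [ 0.449 -0.043  0.002] [306. 210.]
slim_bushing side boxes_of 0.68 [ 0.447 -0.06   0.045] [307. 200.]
socket_mouth top spot_point 0.96 [ 0.473 -0.402  0.085] [464. 209.]
socket_mouth top boxes_of 0.96 [ 0.481 -0.408  0.074] [465. 207.]
socket_mouth side spot_point 0.76 [ 0.477 -0.398  0.081] [359. 246.]
socket_mouth side spot_point 0.67 [0.47  0.186 0.003] [294. 181.]
socket_mouth side boxes_of 0.77 [ 0.477 -0.41   0.071] [361. 252.]
0.7 [ 3.11521393e+00  4.05340496e-01 -3.62232717e-05]
```

View pics/top.png

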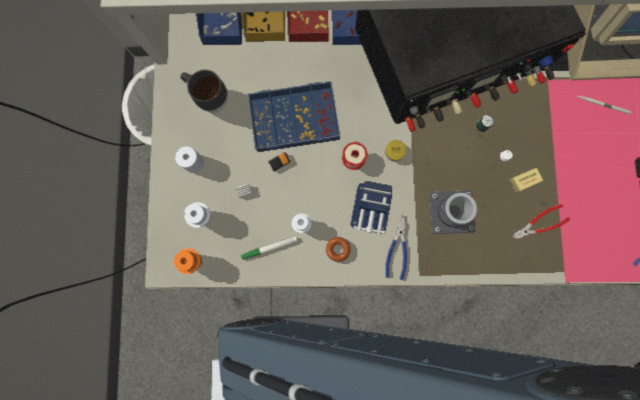

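View pics/side.png

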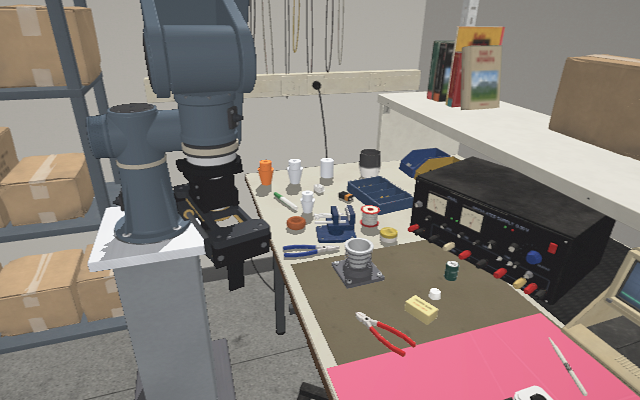

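```bash
python3 - <<'E'
import cv2,numpy as np
from h import *
a=cv2.imread("pics/top.png")[135:285,165:325];b=cv2.imread("pics/side.png")[145:225,250:345]
a=cv2.resize(a,(400,375),interpolation=2);b=cv2.resize(b,(395,333),interpolation=2)
c=np.zeros((375,795,3),np.uint8);c[:,:400]=a;c[:333,400:]=b
cv2.imwrite("pics/crop.png",c)
E
```

```text
(no output)
```

View pics/crop.png

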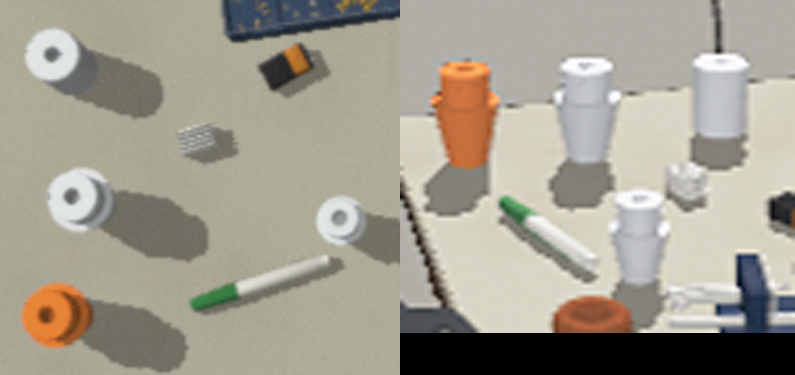

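Top-image candidates: straight bushing (187,158), orange look-alike (187,261), slim bushing (302,223), and the tapered plain aluminium one at (196,214). The crop shows the last has a collar and a taper and isn't orange, so that is the wide bushing. The socket is at (460,209).

```bash
python3 -c "
from h import *
print(plane('top',193.8,213.8,.085))"
python3 -m inch '{"slide":[[4,3,1],[8,6,2],[12,9,2],[16,13,2],[20,16,2],[23,20,2],[26,24,2],[28,28,2],[29,32,2],[30,36,2],[30,40,2],[30,44,2]],"rot":[[0,0,-0.05],[0,0,-0.1],[0,0,-0.15],[0,0,-0.2],[0,0,-0.26],[0,0,-0.26],[0,0,-0.26],[0,0,-0.26],[0,0,-0.26],[0,0,-0.26],[0,0,-0.26],[0,0,-0.26]],"gripper":[8.7,8.7,8.7,8.7,8.7,8.7,8.7,8.7,8.7,8.7,8.7,8.7]}'
```

```text
[0.47053446 0.18357934 0.085     ]
clock: 1.7
ee_pos: [0.4528, -0.2206, 0.2428]
ee_rot: [3.141, -0.002, 0.002]
ft_force: [0.4, 0.8, 0.6]
gripper_width: 0.087
grasp_force: 0.0
```

```bash
python3 -m inch '{"slide":[[0,4,0],[0,8,0],[0,12,0],[0,16,0],[0,20,0],[0,24,0],[0,28,0],[0,32,0],[0,35,0],[0,35,0],[0,35,0],[0,35,0]],"rot":[[0,0,0],[0,0,0],[0,0,0],[0,0,0],[0,0,0],[0,0,0],[0,0,0],[0,0,0],[0,0,0],[0,0,0],[0,0,0],[0,0,0]],"gripper":[8.7,8.7,8.7,8.7,8.7,8.7,8.7,8.7,8.7,8.7,8.7,8.7]}'
python3 - <<'E'
from h import *
cv2.imwrite("pics/w1.png",r.get_image("wrist"));look("wide_bushing",["wrist"])
print(r.sense()["ee_pos"],px("wrist",[.471,.184,.085]),px("wrist",r.sense()["ee_pos"]))
E
```

```text
clock: 2.7
ee_pos: [0.4516, 0.1275, 0.2426]
ee_rot: [3.141, -0.001, 0.0]
ft_force: [0.2, -0.4, -0.1]
gripper_width: 0.0868
grasp_force: 0.0
wide_bushing wrist spot_point 0.81 [ 0.473  0.19  -0.003] [267. 157.]
wide_bushing wrist spot_point 0.74 [ 0.373  0.204 -0.002] [260. 232.]
wide_bushing wrist boxes_of 0.65 [0.476 0.184 0.085] [260. 164.]
wide_bushing wrist boxes_of 0.57 [0.392 0.199 0.061] [254. 235.]
[0.4517909  0.12650687 0.24252778] [260.04150846 169.22841436] [318.86303888 248.6895191 ]
```

View pics/w1.png

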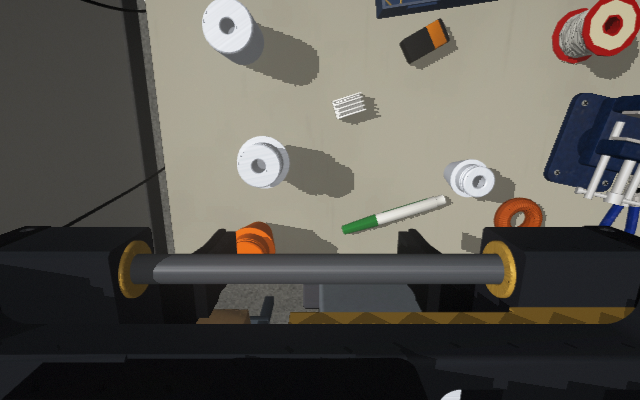

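The wrist picture shows the wide bushing's bore at about (258,165), the orange one at (255,240) and the slim one at (470,178).

```bash
python3 - <<'E'
from h import *
P=plane("wrist",258.5,165,.085);e=r.sense()["ee_pos"];print(P,(P-e)*100)
print(np.array(r.camera_model("wrist")["world_to_cam"]).round(3))
E
```

```text
[0.47523908 0.18533442 0.085     ] [  2.34481821   5.88275463 -15.75277836]
[[-0.003 -1.     0.001  0.129]
 [ 0.969 -0.003 -0.249 -0.402]
 [ 0.249  0.     0.969 -0.52 ]
 [ 0.     0.     0.     1.   ]]
```

```bash
python3 -m inch '{"slide":[[1.1,3,0],[2.2,5.8,-2],[2.2,5.8,-5],[2.2,5.8,-8],[2.2,5.8,-10],[2.2,5.8,-10],[2.2,5.8,-10]],"rot":[[0,0,0],[0,0,0],[0,0,0],[0,0,0],[0,0,0],[0,0,0],[0,0,0]],"gripper":[8.7,8.7,8.7,8.7,8.7,8.7,8.7]}'
python3 - <<'E'
from h import *
I=r.get_image("wrist");cv2.imwrite("pics/w2.png",I);look("wide_bushing",["wrist"])
print(r.sense()["ee_pos"],px("wrist",[.474,.185,.085]))
E
```

```text
clock: 3.43
ee_pos: [0.4734, 0.1847, 0.1419]
ee_rot: [3.141, -0.005, -0.004]
ft_force: [0.6, -0.4, 1.2]
gripper_width: 0.0872
grasp_force: 0.0
wide_bushing wrist spot_point 0.89 [ 0.377  0.207 -0.001] [298. 282.]
wide_bushing wrist spot_point 0.71 [0.473 0.189 0.004] [314. 194.]
wide_bushing wrist boxes_of 0.71 [0.481 0.19  0.087] [311. 210.]
[0.4751575  0.18542742 0.14409306] [318.89915983 218.17951661]
```

View pics/w2.png

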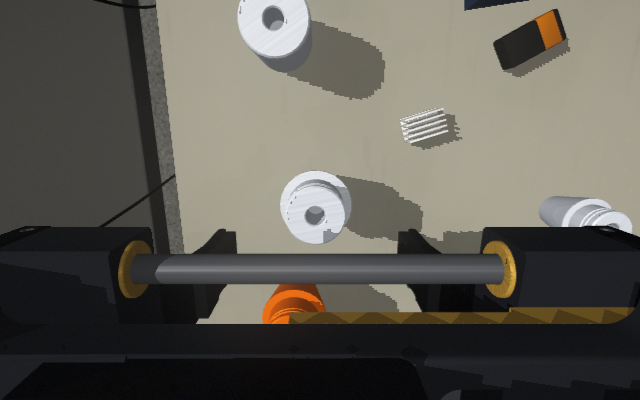

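The closer wrist picture shows the bore at (315,215), 3 px from the predicted point, and the fingers straddle it. I'll shift slightly and descend so the tips stay above the 57 mm shoulder.

```bash
python3 -m inch '{"slide":[[0.15,0.2,-2],[0.15,0.2,-4],[0.15,0.2,-6],[0.15,0.2,-7.5],[0.15,0.2,-8.1],[0.15,0.2,-8.1],[0.15,0.2,-8.1]],"rot":[[0,0,0],[0,0,0],[0,0,0],[0,0,0],[0,0,0],[0,0,0],[0,0,0]],"gripper":[8.7,8.7,8.7,8.7,8.7,8.7,8.7]}' 20
python3 -m inch '{"slide":[[0,0,0],[0,0,0],[0,0,0],[0,0,0],[0,0,0],[0,0,0],[0,0,0],[0,0,0]],"rot":[[0,0,0],[0,0,0],[0,0,0],[0,0,0],[0,0,0],[0,0,0],[0,0,0],[0,0,0]],"gripper":[7,6,5,4,3.5,3.5,3.5,3.5]}' 20
```

```text
clock: 4.17
ee_pos: [0.476, 0.1879, 0.0625]
ee_rot: [-3.141, 0.002, -0.003]
ft_force: [-1.0, -0.2, 0.2]
gripper_width: 0.087
grasp_force: 0.0
clock: 4.83
ee_pos: [0.475, 0.1878, 0.0615]
ee_rot: [3.141, -0.002, -0.0]
ft_force: [-0.6, -1.0, -0.7]
gripper_width: 0.0435
grasp_force: 19.8
```

```bash
python3 -m inch '{"slide":[[0,0,1],[0,0,3],[0,0,6],[0,0,9],[0,0,12],[0,-2,14],[0,-5,15],[0,-8,15],[0,-11,15],[0,-14,15],[0,-17,15],[0,-20,15]],"rot":[[0,0,0],[0,0,0],[0,0,0],[0,0,0],[0,0,0],[0,0,0],[0,0,0],[0,0,0],[0,0,0],[0,0,0],[0,0,0],[0,0,0]],"gripper":[3.5,3.5,3.5,3.5,3.5,3.5,3.5,3.5,3.5,3.5,3.5,3.5]}'
python3 -m inch '{"slide":[[0,-3,0],[0,-6,0],[0,-9,0],[0,-12,0],[0,-15,0],[0,-18,0],[0,-21,0],[0,-24,0],[0,-27,0],[0,-28,0],[0,-28,0],[0,-28,0]],"rot":[[0,0,0],[0,0,0],[0,0,0],[0,0,0],[0,0,0],[0,0,0],[0,0,0],[0,0,0],[0,0,0],[0,0,0],[0,0,0],[0,0,0]],"gripper":[3.5,3.5,3.5,3.5,3.5,3.5,3.5,3.5,3.5,3.5,3.5,3.5]}'
python3 - <<'E'
from h import *
I=r.get_image("wrist");cv2.imwrite("pics/w3.png",I);T=r.get_image("top")
for k in range(2):
  look("socket_mouth",["wrist"]);look("wide_bushing",["wrist"]); I=r.get_image("wrist")
s=r.sense();print(s["ee_pos"],s["ft_force"],s["grasp_force"],px("wrist",[.475,-.4,.083]))
E
```

```text
clock: 5.83
ee_pos: [0.4744, -0.0133, 0.2121]
ee_rot: [-3.141, 0.002, 0.0]
ft_force: [1.3, -0.1, -1.6]
gripper_width: 0.0433
grasp_force: 19.9
clock: 6.83
ee_pos: [0.4744, -0.2914, 0.2114]
ee_rot: [-3.14, 0.004, 0.002]
ft_force: [-0.6, 0.5, -1.6]
gripper_width: 0.0435
grasp_force: 19.9
socket_mouth wrist spot_point 0.7 [ 0.48  -0.392  0.082] [428. 188.]
socket_mouth wrist boxes_of 0.67 [ 0.475 -0.401  0.072] [434. 191.]
wide_bushing wrist spot_point 0.88 [ 0.473 -0.289  0.149] [317. 217.]
wide_bushing wrist boxes_of 0.71 [ 0.486 -0.288  0.237] [313. 248.]
socket_mouth wrist spot_point 0.83 [ 0.48  -0.393  0.082] [428. 189.]
socket_mouth wrist boxes_of 0.74 [ 0.477 -0.401  0.075] [433. 191.]
wide_bushing wrist spot_point 0.66 [ 0.474 -0.289  0.15 ] [315. 217.]
wide_bushing wrist boxes_of 0.65 [ 0.491 -0.289  0.233] [314. 236.]
[ 0.47515577 -0.29198578  0.21158388] [ 0.24872885  0.56457494 -1.31103463] 19.860675958916545 [434.47939419 194.43168209]
```

View pics/w3.png

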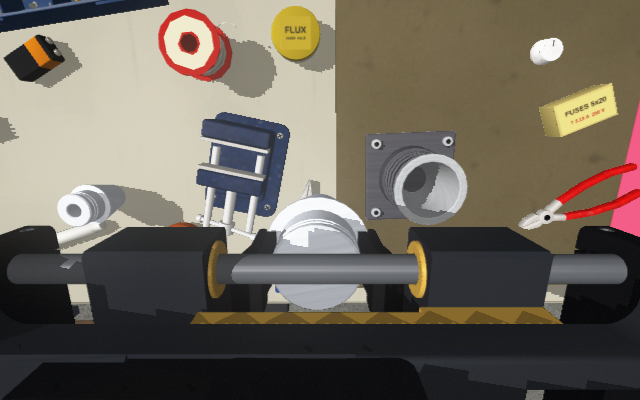

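The wrist picture shows the bushing held upright at about (317,250). The socket rim is centred near (430,188), about 73 px wide. I'll refine it with a circle fit.

```bash
cat >> h.py <<'E'
def rimfit(cam,I,x0,y0,z,radii,span=.012):
    g=cv2.GaussianBlur(cv2.cvtColor(I,cv2.COLOR_BGR2GRAY).astype(np.float32),(0,0),1)
    G=np.hypot(cv2.Sobel(g,5,1,0),cv2.Sobel(g,5,0,1)); G=np.minimum(G,150)
    m=r.camera_model(cam);W=np.array(m["world_to_cam"]);t=np.linspace(0,2*np.pi,120)
    best=[]
    for x in np.arange(x0-span,x0+span,.001):
        for y in np.arange(y0-span,y0+span,.001):
            s=0
            for R in radii:
                P=np.c_[x+R*np.cos(t),y+R*np.sin(t),0*t+z,0*t+1]@W.T
                u=-m["fx"]*P[:,0]/P[:,2]+m["cx"];v=m["fy"]*P[:,1]/P[:,2]+m["cy"]
                s+=cv2.remap(G,u.astype(np.float32),v.astype(np.float32),1).mean()
            best.append((s,x,y))
    best.sort(reverse=True);b=np.array(best[:6]);print(cam,b.round(4)[:3].tolist(),"mean",b[:,1:].mean(0).round(4))
E
python3 - <<'E'
from h import *
rimfit("wrist",cv2.imread("pics/w3.png"),.478,-.398,.083,(.034,.0265))
rimfit("top",cv2.imread("pics/top.png"),.475,-.4,.083,(.034,.0265))
E
```

```text
wrist [[237.2434, 0.479, -0.396], [234.1339, 0.48, -0.395], [232.8778, 0.479, -0.395]] mean [ 0.4792 -0.3958]
top [[260.9092, 0.477, -0.396], [257.4123, 0.477, -0.397], [257.1112, 0.478, -0.396]] mean [ 0.4772 -0.3962]
```

```bash
python3 -m inch '{"slide":[[0,-3,0],[0.1,-6,0],[0.25,-9,0],[0.25,-10.4,-1],[0.25,-10.4,-2.5],[0.25,-10.4,-4],[0.25,-10.4,-5],[0.25,-10.4,-5],[0.25,-10.4,-5]],"rot":[[0,0,0],[0,0,0],[0,0,0],[0,0,0],[0,0,0],[0,0,0],[0,0,0],[0,0,0],[0,0,0]],"gripper":[3.5,3.5,3.5,3.5,3.5,3.5,3.5,3.5,3.5]}'
python3 - <<'E'
from h import *
I=r.get_image("wrist");S=r.get_image("side")
s=[r.sense()]
for k in range(3): r.get_image("top");s.append(r.sense())
print(np.mean([q["ee_pos"] for q in s],0).round(4),np.mean([q["ft_force"] for q in s],0).round(2),s[0]["ee_rot"])
rimfit("wrist",I,.478,-.396,.083,(.034,.0265))
a=cv2.resize(I[130:330,220:420],(400,400));b=cv2.resize(S[180:300,300:420],(400,400),interpolation=2)
cv2.imwrite("pics/w4.png",np.hstack([a,b]))
E
```

```text
clock: 8.18
ee_pos: [0.4772, -0.3952, 0.1606]
ee_rot: [-3.14, 0.001, 0.002]
ft_force: [-0.4, 0.9, -1.6]
gripper_width: 0.0438
grasp_force: 19.9
[ 0.4782 -0.3964  0.1625] [ 0.   -0.21 -1.05] [ 3.14073937e+00 -1.16953386e-03  1.33781371e-03]
wrist [[194.6666, 0.479, -0.397], [189.4688, 0.48, -0.397], [188.4315, 0.479, -0.396]] mean [ 0.479  -0.3965]
```

View pics/w4.png

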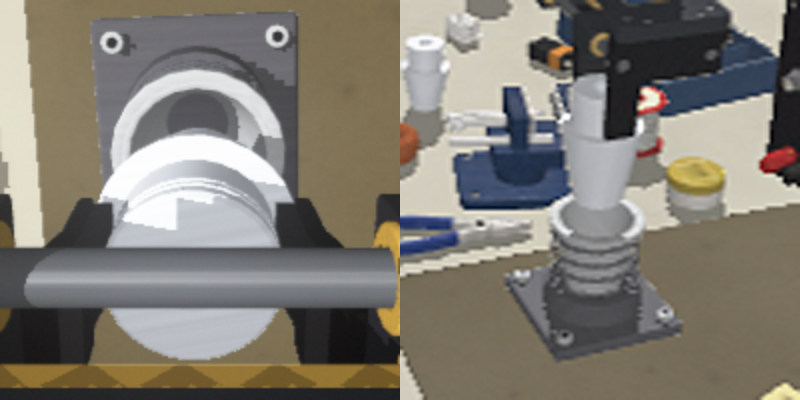

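The bushing hangs centred over the socket: flange and rim are both centred near crop column 197, and the foot sits above the mouth in the side view. I'll lower it in stages.

```bash
python3 -m inch '{"slide":[[0,0,-1],[0,0,-2],[0,0,-3],[0,0,-4],[0,0,-4.7],[0,0,-4.9],[0,0,-5],[0,0,-5]],"rot":[[0,0,0],[0,0,0],[0,0,0],[0,0,0],[0,0,0],[0,0,0],[0,0,0],[0,0,0]],"gripper":[3.5,3.5,3.5,3.5,3.5,3.5,3.5,3.5]}'
cat > f.py <<'E'
from h import *
s=[]
for k in range(5): r.get_image("top");s.append(r.sense())
print(r.sense()["clock"],np.mean([q["ee_pos"] for q in s],0).round(4),np.mean([q["ft_force"] for q in s],0).round(2),np.mean([q["wrist_torque"] for q in s],0).round(3))
E
python3 f.py
```

```text
clock: 9.1
ee_pos: [0.4775, -0.3962, 0.1112]
ee_rot: [-3.141, 0.002, 0.001]
ft_force: [-0.6, -0.8, -1.5]
gripper_width: 0.0435
grasp_force: 19.9
9.35 [ 0.4778 -0.3965  0.1119] [-0.27  0.21 -1.31] [0.007 0.014 0.002]
```

```bash
python3 -m inch '{"slide":[[0,0,-0.2],[0,0,-0.4],[0,0,-0.6],[0,0,-0.6]],"rot":[[0,0,0],[0,0,0],[0,0,0],[0,0,0]],"gripper":[3.5,3.5,3.5,3.5]}'
python3 f.py
python3 -m inch '{"slide":[[0,0,-0.1],[0,0,-0.2],[0,0,-0.2]],"rot":[[0,0,0],[0,0,0],[0,0,0]],"gripper":[3.5,3.5,3.5]}'
python3 f.py
```

```text
clock: 9.68
ee_pos: [0.4776, -0.3958, 0.1051]
ee_rot: [-3.141, 0.002, 0.0]
ft_force: [0.0, 0.7, -1.3]
gripper_width: 0.0437
grasp_force: 19.8
9.9333 [ 0.4776 -0.3959  0.1054] [ 0.65  1.18 -1.69] [ 0.206 -0.144  0.002]
clock: 10.18
ee_pos: [0.4778, -0.3958, 0.1035]
ee_rot: [-3.141, 0.002, -0.001]
ft_force: [1.8, 2.5, -0.1]
gripper_width: 0.0438
grasp_force: 19.8
10.4333 [ 0.4777 -0.3958  0.1035] [ 1.42  2.64 -1.05] [ 0.559 -0.353 -0.018]
```

Light side contact is pushing toward +x and +y, so I'll shift about 1 mm that way before going on.

```bash
python3 -m inch '{"slide":[[0.03,0.06,0],[0.06,0.11,0],[0.06,0.11,0]],"rot":[[0,0,0],[0,0,0],[0,0,0]],"gripper":[3.5,3.5,3.5]}'
python3 f.py
python3 -m inch '{"slide":[[0,0,-0.1],[0,0,-0.15],[0,0,-0.15]],"rot":[[0,0,0],[0,0,0],[0,0,0]],"gripper":[3.5,3.5,3.5]}'
python3 f.py
```

```text
clock: 10.68
ee_pos: [0.4781, -0.3955, 0.1036]
ee_rot: [3.141, -0.001, -0.0]
ft_force: [0.7, 0.8, -1.9]
gripper_width: 0.0435
grasp_force: 19.8
10.9333 [ 0.4781 -0.3955  0.1036] [ 0.22  0.16 -0.85] [ 0.082 -0.111  0.021]
clock: 11.18
ee_pos: [0.4783, -0.3953, 0.102]
ee_rot: [3.141, -0.002, 0.0]
ft_force: [1.3, -0.4, -1.7]
gripper_width: 0.0433
grasp_force: 19.8
11.4333 [ 0.4783 -0.3953  0.102 ] [ 0.9   0.39 -1.52] [ 0.022 -0.143 -0.015]
```

```bash
python3 -m inch '{"slide":[[0.05,0.03,0],[0.05,0.03,-0.05],[0.05,0.03,-0.1],[0.05,0.03,-0.1]],"rot":[[0,0,0],[0,0,0],[0,0,0],[0,0,0]],"gripper":[3.5,3.5,3.5,3.5]}'
python3 f.py
```

```text
clock: 11.77
ee_pos: [0.4788, -0.3952, 0.1012]
ee_rot: [3.141, -0.002, 0.001]
ft_force: [0.9, -0.5, -0.7]
gripper_width: 0.0438
grasp_force: 19.9
12.0167 [ 0.4788 -0.3951  0.1012] [ 0.91 -1.26 -0.65] [-0.203 -0.093  0.016]
```

```bash
python3 -m inch '{"slide":[[0.04,-0.04,0],[0.04,-0.04,0],[0.04,-0.04,-0.05],[0.04,-0.04,-0.05]],"rot":[[0,0,0],[0,0,0],[0,0,0],[0,0,0]],"gripper":[3.5,3.5,3.5,3.5]}'
python3 f.py
```

```text
clock: 12.35
ee_pos: [0.4791, -0.3952, 0.1006]
ee_rot: [3.142, -0.002, 0.0]
ft_force: [-0.2, -1.3, -0.2]
gripper_width: 0.0434
grasp_force: 19.8
12.6 [ 0.4791 -0.3952  0.1006] [ 0.73 -0.54 -0.01] [-0.106 -0.082  0.008]
```

The socket now carries the weight (Fz about 0), at the nested height. I'll ease the grip and then open.

```bash
python3 -m inch '{"slide":[[0,0,0],[0,0,0],[0,0,0]],"rot":[[0,0,0],[0,0,0],[0,0,0]],"gripper":[4.3,4.3,4.3]}' 3
python3 -m inch '{"slide":[[0,0,0],[0,0,0],[0,0,0],[0,0,0],[0,0,0],[0,0,0],[0,0,0],[0,0,0]],"rot":[[0,0,0],[0,0,0],[0,0,0],[0,0,0],[0,0,0],[0,0,0],[0,0,0],[0,0,0]],"gripper":[4.5,4.7,5,5.5,6,7,8,8.7]}' 3
python3 f.py
python3 -m inch '{"slide":[[0,0,0],[0,0,1],[0,0,2],[0,0,4],[0,0,6],[0,0,9],[0,0,12],[0,0,12]],"rot":[[0,0,0],[0,0,0],[0,0,0],[0,0,0],[0,0,0],[0,0,0],[0,0,0],[0,0,0]],"gripper":[8.7,8.7,8.7,8.7,8.7,8.7,8.7,8.7]}'
python3 - <<'E'
from h import *
S=r.get_image("side");I=r.get_image("wrist")
look("wide_bushing",["side","wrist"]);look("socket_mouth",["side"])
b=cv2.resize(S[180:300,300:420],(400,400),interpolation=2);a=cv2.resize(I[100:300,220:420],(400,400))
cv2.imwrite("pics/end.png",np.hstack([a,b]))
E
```

```text
clock: 12.85
ee_pos: [0.4791, -0.3953, 0.1006]
ee_rot: [3.141, -0.002, 0.0]
ft_force: [0.3, -1.4, -0.0]
gripper_width: 0.0445
grasp_force: 3.0
clock: 13.52
ee_pos: [0.4791, -0.395, 0.1005]
ee_rot: [-3.141, 0.002, 0.0]
ft_force: [0.5, 0.7, -0.6]
gripper_width: 0.0723
grasp_force: 0.0
13.7667 [ 0.4791 -0.3952  0.1006] [-0.65 -0.05  0.34] [-0.003  0.022 -0.002]
clock: 14.43
ee_pos: [0.4821, -0.3984, 0.2287]
ee_rot: [3.13, -0.002, 0.015]
ft_force: [0.2, -1.0, 0.8]
gripper_width: 0.0869
grasp_force: 0.0
wide_bushing side spot_point 0.97 [ 0.472 -0.394  0.043] [355. 259.]
wide_bushing side spot_point 0.85 [0.366 0.204 0.004] [265. 182.]
wide_bushing side boxes_of 0.63 [0.365 0.186 0.06 ] [265. 170.]
wide_bushing side boxes_of 0.58 [ 0.468 -0.409  0.112] [358. 237.]
wide_bushing wrist spot_point 0.88 [ 0.472 -0.389  0.031] [313. 187.]
wide_bushing wrist boxes_of 0.57 [ 0.48  -0.389  0.117] [312. 199.]
socket_mouth side spot_point 0.85 [ 0.477 -0.395  0.082] [359. 245.]
socket_mouth side boxes_of 0.78 [ 0.464 -0.42   0.064] [357. 258.]
```

View pics/end.png

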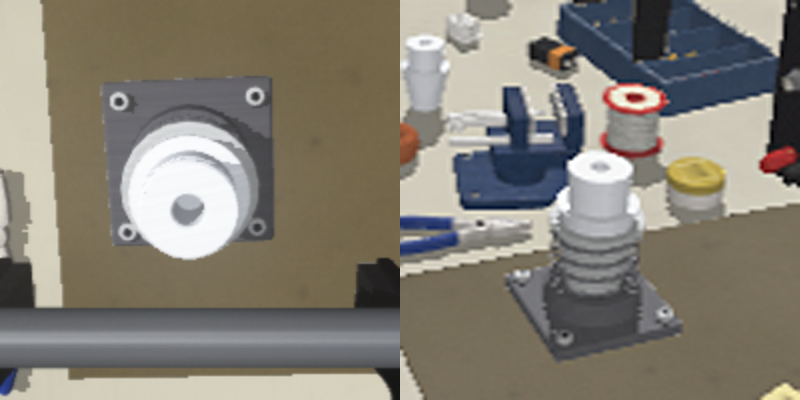

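```bash
python3 - <<'E'
from h import *
I=r.get_image("wrist");S=r.get_image("side");print(r.sense()["ee_pos"])
for c,J in(("wrist",I),("side",S)):
    print(c,"collar");rimfit(c,J,.479,-.395,.123,(.022,.007),.01)
    print("rim/flange");rimfit(c,J,.479,-.395,.083,(.034,),.008);rimfit(c,J,.479,-.395,.093,(.0285,),.008)
J=cv2.resize(I[130:260,250:380],(590,590),interpolation=2)
P=[px("wrist",[.479+.022*np.cos(t),-.395+.022*np.sin(t),.123]) for t in np.linspace(0,6.28,40)]
for p in P: cv2.circle(J,tuple(int(q) for q in (p-[250,130])*590/130),2,(0,0,255),-1)
for t in np.linspace(0,6.28,60):
  p=px("wrist",[.479+.0285*np.cos(t),-.395+.0285*np.sin(t),.093]);cv2.circle(J,tuple(int(q) for q in (p-[250,130])*590/130),2,(255,0,0),-1)
cv2.imwrite("pics/end2.png",J)
E
```

```text
[ 0.47876328 -0.39484284  0.21956473]
wrist collar
wrist [[261.7896, 0.479, -0.394], [250.3068, 0.479, -0.395], [246.9502, 0.48, -0.394]] mean [ 0.4792 -0.3942]
rim/flange
wrist [[141.1363, 0.479, -0.395], [140.1703, 0.478, -0.395], [137.8777, 0.478, -0.396]] mean [ 0.478  -0.3955]
wrist [[115.0973, 0.477, -0.395], [110.5601, 0.477, -0.396], [110.4601, 0.478, -0.395]] mean [ 0.4772 -0.3952]
side collar
side [[272.0196, 0.477, -0.394], [271.4753, 0.477, -0.395], [270.121, 0.478, -0.395]] mean [ 0.477  -0.3945]
rim/flange
side [[108.1555, 0.48, -0.387], [107.6907, 0.479, -0.387], [107.2541, 0.481, -0.387]] mean [ 0.48   -0.3872]
side [[104.9693, 0.474, -0.391], [104.3197, 0.474, -0.39], [104.2887, 0.475, -0.39]] mean [ 0.4758 -0.3902]
```

View pics/end2.png

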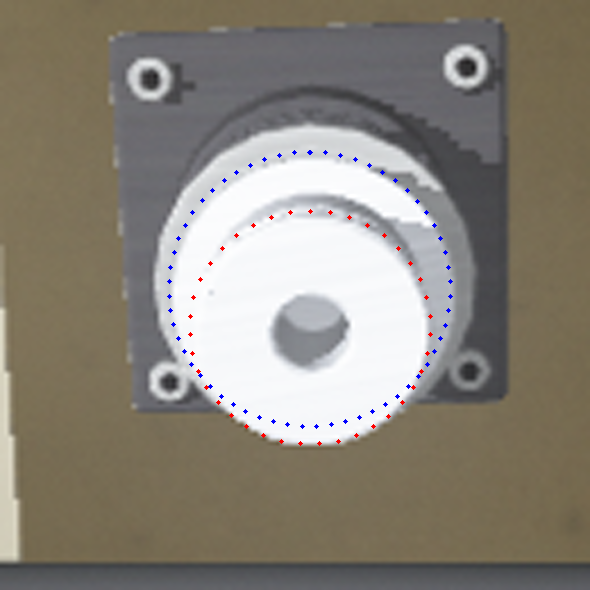

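The overlaid model circles for an upright, nested bushing match the picture: collar centred at (310,328), flange inside the rim. The rim is still at 83 mm, and the robot is clear, so I'm handing in.

```bash
python3 -c "
from workcell import r
print(r.sign_off())"
```

```text
the job is handed in; nothing more can be done
None
```

The larger bushing is nested upright and loose in the sprung socket, which has not sunk; the slim bushing was not touched, and I handed the job in at about 15 s on the clock.

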